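# Take up a drum brake through its adjuster slot

### The job

Take the adjusting spoon out of its wooden block, put the blade through the slot in the brake's flange and push the star wheel round a tooth at a time in the direction of the raised arrow until the shoes bear and it will not turn further. Then keep the blade pressed on the tooth at about 14 newtons for half a second or a little longer to seat the shoes; never push the spoon on the brake with more than 35 newtons. Put the spoon back upright in its block, blade fully down in the pocket, and leave the loose bearing box, tape roll and spanner undisturbed.

Things in the scene. Friction and masses are not known exactly. Their poses are not given: they have to be found in the camera images.
- brake: Drum brake fixed on the bench: dark round drum 112 mm across under a square metal flange 120 x 120 x 5 mm, top 76 mm above the bench, with corner bolts (6 mm high) and a low hub boss 40 mm wide, 9 mm high, centred at x = +24 mm. Origin: centre of its underside, z up. A raised arrow at x = -40 mm, beside the slot, points along +y, the way the teeth in the slot must be pushed.
- slot (a point): Middle of the slot at the flange's top face: brake x = -20, y = -4 mm, 76 mm above the bench; axes as the brake's. The slot goes right through the 5 mm flange, 16 mm wide in x and 40 mm long in y (brake y -24 to +16 mm). It lets the blade turn the wheel by one to two teeth a stroke.
- star_wheel (a joint): Angle of the star wheel (rad), growing as its top teeth move to the brake's +y. Range 0 to 3.0: at about 3.0 the shoes bear and it stops, giving only slightly under more push. Friction: about 4 N at the teeth; it stays where it is left. At reading 3.0 one tooth points straight up; the teeth are 0.628 rad apart.
- axle (a point): Nominal place of the star wheel's axle: brake x = -20, y = 0, 38 mm above the bench. The adjuster floats on its links, so the real axle and all its teeth stand stiffly up to 6.5 mm off it along the brake's y, either way: feel for it. Axle along x; 10 plain steel teeth, 5 mm thick, 14 mm wide, tips 30 mm and roots 19 mm from it (upright tip 8 mm below the flange's top).
- spoon: Adjusting spoon, 92 mm long, about 0.12 kg, upright in its block: flat steel blade 12 mm wide (x), 5 mm thick (y), 30 mm long, then a 26 x 22 mm collar 4 mm high, then a black handle 24 mm (x) by 20 mm (y) from 34 to 92 mm above the tip. Origin: middle of the blade's tip (its lowest point); z up along the handle. The same when turned half round.
- tool_block: Fixed wooden block 70 x 70 mm, 36 mm high, on a thin rubber foot. Origin: centre of its underside, on the bench. In the middle of its top a pocket 16 mm (x) by 9 mm (y), 33 mm deep; the spoon hangs in it with its collar on the block's top, the tip 6 mm above the bench.
- bearing_box_01: Small dark cardboard bearing box 54 x 54 x 25 mm, loose; origin under its centre. Leave alone.
- tape_roll: Roll of tape, 84 x 105 x 48 mm, loose; origin under its centre. Leave alone.
- spanner: Combination spanner 170 mm long, lying flat, loose; origin under its centre. Leave alone.
Mind the look-alikes: they are no part of the job. There is more than one size of the spoon; the one meant has the size given above.

How it is judged (in metres and radians):
On the way, in this order (a step that is already met when the one before it is completed fails the run):
1. the spoon's blade is through the slot among the teeth (tip at least 10 mm below the flange's top, over the slot) (z of spoon in the frame of brake between 0.04 and 0.066 m and x of spoon in the frame of brake between -0.028 and -0.012 m and y of spoon in the frame of brake between -0.025 and 0.017 m), for 0.2 s.
2. the wheel is at its stop (over 2.93 rad) and the blade presses its tooth with 10 to 18 N for half a second (value of joint star_wheel above 2.93 rad and contact force between spoon and star_wheel between 10 and 18 N), for 0.5 s.
At the end, for the whole second after the job is handed in: the star wheel stands at its stop (over 2.93 rad) and the spoon stands upright (within 0.08 rad) and still in the block's pocket, its tip within 6 mm of the block's middle and less than 10 mm above the bench (value of joint star_wheel above 2.93 rad and horizontal distance between spoon and tool_block below 0.006 m and z of spoon in the frame of tool_block below 0.01 m and angle between spoon's own z axis and vertical below 0.08 rad and linear speed of spoon below 0.02 m/s); the robot touches nothing.
It fails at once if the spoon pushed on the brake with more than 35 N (contact force between spoon and brake above 35 N).
It fails at once if the star wheel turned by the fingers (contact force between the fingers and star_wheel above 0.5 N).
It fails at once if a bystander moved by more than 20 mm (distance of any of bearing_box_01, tape_roll, spanner from where it was at the start of the episode above 0.02 m).
It also fails if it takes over 72 s, if anything falls off the work surface, if the arm or the gripper's body presses on something with over 40 N, if the wrist force passes 120 N, or if a joint passes its speed limit or range.

### The arm

A 6-joint arm with a two-finger parallel gripper is mounted at the origin on a cart in front of the work surface, level with it; the furniture and walls round the work are solid. World frame = base frame: x ahead of the robot, y to its left, z up, the work surface at z = 0. Lengths are in mm, angles in degrees, forces in N, time in s.
With the tool pointing down it reaches from about 350 to 850 mm from the base axis. Payload 8.1 kg.
Tool frame: the origin (TCP) lies midway between the tips of the shut fingers; the grasp point (between the pads) lies 19 mm behind it (r.pinch_z is the distance from the TCP to the grasp point, in mm); z points along the fingers, y is the line along which they close (so a half turn about z gives the same grasp; the last joint's range is limited). The gripper opens to 85 mm and grips with 20 to 120 N. Pads are 22 mm wide; open, the fingers measure 114 mm over their backs; the gripper's body (76 mm by 85 mm) begins 54 mm behind the grasp point. The pads swing forward as they close: fully open they stand 13 mm farther back than shut.
Start: joints at [58.361, 7.471, 85.268, -0, 87.261, -4.893], TCP at [269.999, 535.823, 231.292] pointing down, gripper open.
Joint ranges: [-169.43, 169.43], [-51.17, 129.36], [1.28, 143.12], [-76.62, 256.62], [0, 156.53], [-152.29, 152.29]. Speed limits (degrees/s): [136.94, 136.94, 159.86, 180, 180, 180].

### API

Orientations are given as [roll, pitch, yaw] about the fixed x, y, z axes, in that order (R = Rz(yaw) Ry(pitch) Rx(roll)).
In Python, from bench import sensors, optics, job, r gives the robot as it stands.
- The arm moves only by the tool play_rows, never from a script. Its argument "motion" is a list that holds one entry, the list of rows, each a list of 6 numbers: the shift along the tool's x, y, z in cm, then the turn, a rotation vector about the tool's x, y, z in degrees. In form: [[[x, y, z, ax, ay, az], ...]]. A call has 1 to 5 rows; each row is the pose to reach, as a shift and turn from the pose commanded when the call began, along the tool's axes at that moment; what a row does not reach only later rows make up. A row lasts 1/10 s, in which the tool goes at most 50 mm and 8.59 degrees, less where a joint would pass 70% of its speed; a pose out of reach is approached as far as the arm can. A call with a gripper value outside its range is refused whole. "jaw" is the opening, from 0 (shut) to 1 (fully open), set as the call begins (left out, the last holds). The fingers move at their own pace and stop on an object; "squeeze" is the grip in N (left out, the last holds). Time passes only in rows, so rows that repeat a pose let the fingers close. It gives the time, the measured TCP pose, the force, the opening and the grip force at its end, in the units of the state.
- sensors.sense(): the state, without advancing time (a new reading comes with each control period).
- optics.snapshot(name): name is "scene" or "top" or "wrist"; returns a dict with "pixels" (384x512x3 uint8, red, green, blue), "mtx" (3x3 intrinsics, pixels), "R" (3x3) and "t" (3): a world point X has camera coordinates R X + t; the wrist camera has in their place "T_tool_cam" (4x4, takes a point from camera to tool coordinates, whose origin is the TCP and whose axes are the flange's). Camera axes: x right, y down, z forward; pixel columns grow to the right and rows downward; lengths in mm; the calibration is good to about 2 mm. The wrist camera is an equidistant fisheye: a pixel r from the principal point sees the ray r / f radians off the axis. A picture is of the moment at which its call begins: read the wrist's pose just before it. There is no depth.
- job.hand_in(): hands the job in; it is judged then, once.
The state is a dict: "time": time; "joint_pos": joint angles; "qd": joint speeds; "joint_efforts": joint torques, N m; "tool_pos": TCP position; "tcp_rot": TCP orientation; "ft_force": force on the tool from outside, world axes, zero at the start; "wrist_torque": the same for the moment, N m; "finger_gap": finger opening in mm; "grip_force": force on a finger pad.
Only numpy, scipy, OpenCV 4.12 (cv2) and the standard library are available. Lean on these libraries where they do the work, as an engineer would, in place of code of your own. Each camera call takes 0.05 s, during which the arm holds its last target. There are 200 camera calls.

## Working session

There is one attempt and no reset: what is moved stays moved. The work goes in short steps, Python scripts to look and compute and a tool call to move; the robot and the scene stay as the last step left them, time stands still between calls to the robot, and variables do not carry over. Pictures are saved under pics/ and viewed, at most 10 in all, crops included, and the job is handed in when it is done.

Besides the shell and the picture viewer there is one more tool, called after "Emit:" as a command line: name --argument value ..., lists and objects as JSON in quotes. play_rows: Moves the arm, as the interface text tells. Its arguments: {"type":"object","properties":{"motion":{"type":"array","items":{"type":"array","items":{"type":"array","items":{"type":"number"}}}},"jaw":{"type":"number"},"squeeze":{"type":"number"}},"required":["motion"]}

```bash
ls; mkdir -p pics
python3 - <<'E'
from bench import sensors, optics, job, r
import cv2,numpy as np
s=sensors.sense();print(s)
a=optics.snapshot("scene");b=optics.snapshot("top")
np.savez("cams.npz",**{k+n:v[k] for n,v in(("s",a),("t",b)) for k in("pixels","mtx","R","t")})
for n,v in(("scene",a),("top",b)):
    print(n,v["mtx"],v["R"],v["t"]); cv2.imwrite(f"pics/{n}.png",cv2.resize(v["pixels"][:,:,::-1],(800,600),interpolation=cv2.INTER_CUBIC))
E
```

```text
pics
{'time': 0.0, 'joint_pos': array([ 5.83592567e+01,  7.51685787e+00,  8.53295524e+01,  2.86359529e-04,
        8.72633059e+01, -4.89447733e+00]), 'qd': array([ 0.01588854,  0.01917727, -0.05350517,  0.05924285,  0.05988091,
       -0.01740048]), 'joint_efforts': array([-1.02144448e-03, -5.69384766e+01, -5.00562501e+01, -2.77599793e-04,
        1.48382667e-02,  7.15802662e-05]), 'tool_pos': array([269.71851522, 535.32666696, 230.22359671]), 'tcp_rot': array([-1.79890708e+02, -9.64603764e-03,  1.53253711e+02]), 'ft_force': array([-0.52529204,  0.28788201, -0.51931981]), 'wrist_torque': array([-0.03438989,  0.00378181, -0.0157653 ]), 'grip_force': 0.0, 'finger_gap': 85.13677923662127}
scene [[388.02378615   0.         261.64003109]
 [  0.         388.02378615 191.99186948]
 [  0.           0.           1.        ]] [[ 0.90421382 -0.42645282  0.02313793]
 [-0.18364838 -0.43716164 -0.8804334 ]
 [ 0.38557832  0.79185081 -0.47360496]] [-355.418138    219.82390576  823.05025248]
top [[418.62623287   0.         252.92968492]
 [  0.         418.62623287 196.78889174]
 [  0.           0.           1.        ]] [[-0.02802859 -0.9988912  -0.03782544]
 [-0.99585327  0.03117965 -0.08546396]
 [ 0.08654858  0.03527315 -0.99562299]] [ 176.79600998  480.31011999 1077.58470691]
```

View pics/scene.png

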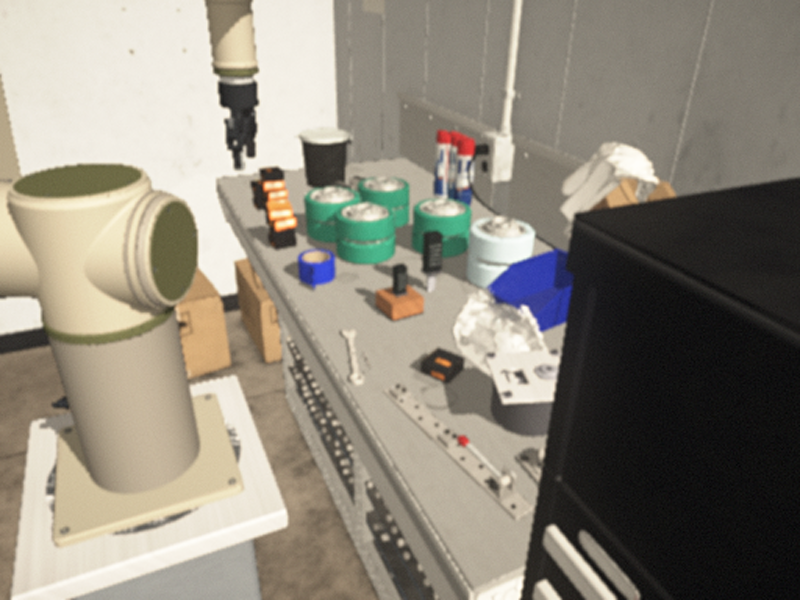

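View pics/top.png

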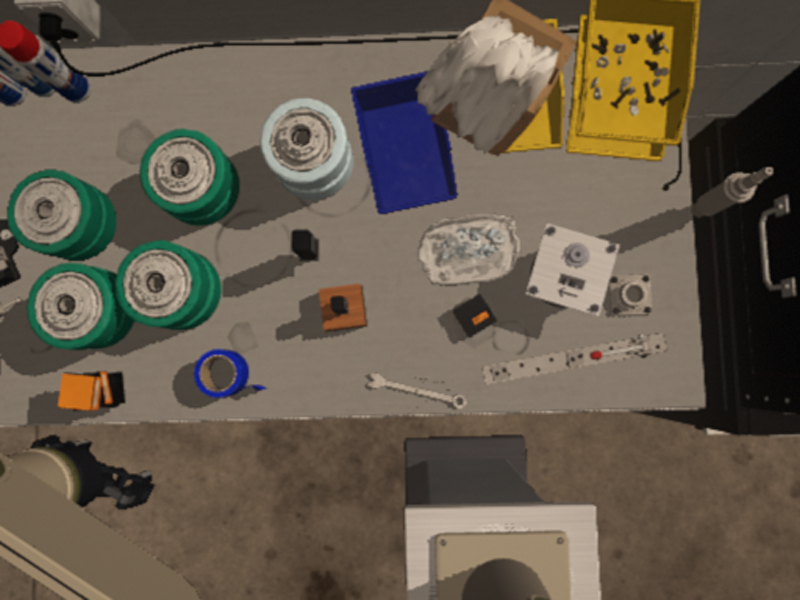

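Scene: the block with a small spoon at (400,285), and a taller black-handled one loose at (432,260), which is a decoy. Top view: spoon in block (340,305), decoy (305,245), brake (573,270) with slot (571,283) and arrow (567,293) pointing image-left (about world +y). The spanner is at (415,390), the box at (475,317) and the tape at (222,373). Next, one close crop of both.

Run:
```python
import cv2,numpy as np
c=np.load("cams.npz");p=c["pixelst"][:,:,::-1]
A=cv2.resize(p[140:215,335:405],None,fx=8,fy=8,interpolation=cv2.INTER_CUBIC)[:600]
A=cv2.resize(p[140:205,335:400],(400,400),interpolation=cv2.INTER_CUBIC)
B=cv2.resize(p[175:215,195:235],(400,400),interpolation=cv2.INTER_CUBIC)
cv2.imwrite("pics/crop.png",np.hstack([A,B]))
```

```text
(no output)
```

View pics/crop.png

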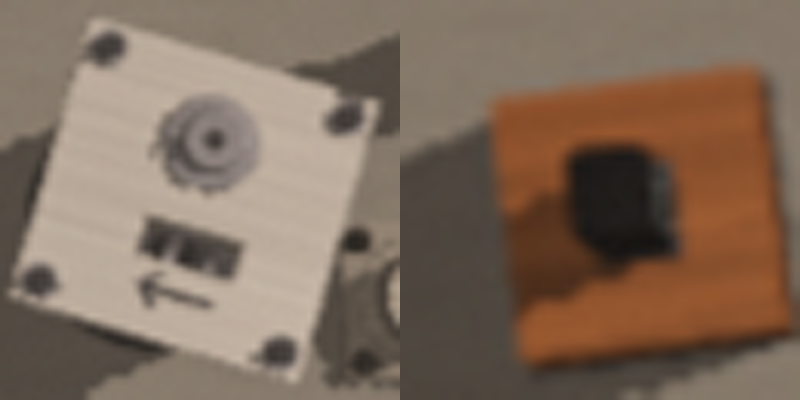

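```bash
cat > h.py <<'E'
import numpy as np
from scipy.optimize import least_squares
c=np.load("cams.npz");K,R,t=c["mtxt"],c["Rt"],c["tt"]
def ray(px,z):
    d=R.T@np.linalg.inv(K)@np.r_[px,1];o=-R.T@t
    return (o+d*(z-o[2])/d[2])[:2]
def fit(obj,pts,z):
    w=np.array([ray(p,z) for p in pts])
    f=lambda q:((obj@np.array([[np.cos(q[2]),np.sin(q[2])],[-np.sin(q[2]),np.cos(q[2])]]))+q[:2]-w).ravel()
    s=least_squares(f,[*w.mean(0),0.]);return s.x,f(s.x).reshape(-1,2)
E
python3 - <<'E'
from h import *
A=lambda l:[(335-.5+(x+.5)/400*65,140-.5+(y+.5)/400*65) for x,y in l]
B=lambda l:[(195-.5+(x+.5)/10,175-.5+(y+.5)/10) for x,y in l]
sq=np.array([[1,1],[1,-1],[-1,-1],[-1,1]])
for n,o,p,z in(("flange",sq*60,A([(92,20),(382,100),(300,382),(10,293)]),76),
 ("slot",sq*[8,20]+[-20,-4],A([(147,215),(243,240),(235,280),(138,252)]),76),
 ("block",sq*35,B([(95,100),(355,68),(388,330),(125,365)]),36)):
    q,e=fit(o,p,z);print(n,q[:2].round(1),np.degrees(q[2]).round(2),e.round(1).tolist())
print("hub",ray(A([(213,140)])[0],85),"handle top corners",[ray(p,98).round(1).tolist() for p in B([(170,150),(255,155),(275,255),(180,225)])])
E
```

```text
flange [ 534.6 -124.1] -18.77 [[1.5, -0.6], [-0.0, 0.7], [-0.2, 0.2], [-1.2, -0.3]]
slot [ 535.1 -123.2] -17.22 [[0.1, -0.1], [-0.3, -0.4], [0.5, 0.3], [-0.3, 0.2]]
block [488.9 251.6] 5.56 [[-0.1, 0.6], [0.5, -0.6], [-0.3, -0.4], [-0.1, 0.4]]
hub [ 556.61841977 -130.0415507 ] handle top corners [[500.0, 261.4], [498.1, 240.4], [473.2, 236.0], [481.4, 259.3]]
```

Candidates: the spoon standing in the wooden block (top 340,305) or the tall loose one (305,245). I choose the one in the block and will check its size and orientation with the wrist camera above it.

```bash
cat > mv.py <<'E'
import sys,numpy as np
from bench import sensors,optics
from scipy.spatial.transform import Rotation as Ro
def pose():
    s=sensors.sense();return s,np.array(s["tool_pos"]),Ro.from_euler("xyz",s["tcp_rot"],degrees=True)
def delta(x,y,z,yaw,off=(0,0,0)):
    s,p,Q=pose();T=Ro.from_euler("xyz",[180,0,yaw],degrees=True)
    d=Q.inv().apply(np.array([x,y,z])-p)/10;a=(Q.inv()*T).as_rotvec(degrees=True)
    print("t",round(s["time"],2),"p",p.round(2),"rpy",np.round(s["tcp_rot"],2),"F",np.round(s["ft_force"],2),"gap",round(s["finger_gap"],1),"\ndelta cm",d.round(3),"rot",a.round(2))
if __name__=="__main__": delta(*map(float,sys.argv[1:5]))
E
python3 mv.py 489 251.6 220 -174.44; python3 -c "
from bench import optics;v=optics.snapshot('wrist');print(v['mtx'],v['T_tool_cam'])"
```

```text
t 0.1 p [269.74 535.42 230.35] rpy [-1.7991e+02 -1.0000e-02  1.5326e+02] F [-0.3 -0.4  0.2] gap 85.7 
delta cm [-32.352 -15.477   1.056] rot [-9.00e-02 -3.00e-02 -3.23e+01]
[[297.31863964   0.         252.910466  ]
 [  0.         297.31863964 190.27356167]
 [  0.           0.           1.        ]] [[ 4.21170183e-04 -9.53655941e-01 -3.00898933e-01  7.80846160e+01]
 [ 9.99999793e-01  2.55325772e-04  5.90487822e-04  9.84747192e-01]
 [-4.86294967e-04 -3.00899120e-01  9.53655852e-01 -1.42466431e+02]
 [ 0.00000000e+00  0.00000000e+00  0.00000000e+00  1.00000000e+00]]
```

Emit:
play_rows --motion '[[[-3.4,-1.6,0.1,0,0,0],[-7,-3.3,0.2,0,0,0],[-10.5,-5,0.3,0,0,0],[-14,-6.7,0.4,0,0,0],[-17.5,-8.4,0.5,0,0,0]]]'

```text
time: 0.65
tool_pos: [389.0, 380.6, 225.9]
tcp_rot: [-180.0, -0.0, 153.3]
ft_force: [0.4, -0.1, -0.1]
finger_gap: 85.2
grip_force: 0.0
```

Emit:
play_rows --motion '[[[-3.4,-1.6,0.1,0,0,-6],[-7,-3.3,0.2,0,0,-13],[-10.5,-5,0.3,0,0,-20],[-13.5,-6.5,0.4,0,0,-26],[-14.8,-7.1,0.5,0,0,-32.3]]]'

```text
time: 1.15
tool_pos: [490.0, 249.4, 220.9]
tcp_rot: [-179.9, -0.0, -174.3]
ft_force: [-0.9, 0.5, -0.2]
finger_gap: 85.7
grip_force: 0.0
```

Emit:
play_rows --motion '[[[0,0,0,0,0,0],[0,0,0,0,0,0]]]'

```text
time: 1.35
tool_pos: [488.4, 252.0, 221.0]
tcp_rot: [180.0, -0.0, -174.6]
ft_force: [-0.7, 1.0, -1.1]
finger_gap: 85.4
grip_force: 0.0
```

```bash
cat > snap.py <<'E'
import sys,cv2,numpy as np
from mv import *
s,p,Q=pose();v=optics.snapshot("wrist")
n=sys.argv[1];np.savez(n+".npz",px=v["pixels"],K=v["mtx"],T=v["T_tool_cam"],p=p,R=Q.as_matrix())
x0,y0,x1,y1=map(int,sys.argv[2:6]) if len(sys.argv)>2 else (0,0,512,384)
im=v["pixels"][y0:y1,x0:x1,::-1];f=min(800/im.shape[1],600/im.shape[0]);print(f)
cv2.imwrite(f"pics/{n}.png",cv2.resize(im,None,fx=f,fy=f,interpolation=cv2.INTER_CUBIC))
E
cat > wr.py <<'E'
import numpy as np
def wray(n,px,z):
    d=np.load(n+".npz");K,T=d["K"],d["T"]
    v=(np.array(px)-K[:2,2])/K[0,0];r=np.hypot(*v);c=np.r_[np.sin(r)*v/r,np.cos(r)]
    o=d["R"]@T[:3,3]+d["p"];w=d["R"]@T[:3,:3]@c
    return (o+w*(z-o[2])/w[2])[:2]
def wproj(n,X):
    d=np.load(n+".npz");T=d["T"]
    c=T[:3,:3].T@(d["R"].T@(np.array(X)-d["p"])-T[:3,3])
    th=np.arctan2(np.hypot(c[0],c[1]),c[2]);return d["K"][:2,2]+d["K"][0,0]*th*c[:2]/np.hypot(c[0],c[1])
E
python3 mv.py 489 251.6 220 -174.44; python3 snap.py w1 130 60 400 262; python3 -c "
from wr import *
print(wproj('w1',[489,251.6,36]),wproj('w1',[489,251.6,98]))"
```

```text
t 1.35 p [488.44 252.02 220.99] rpy [ 1.7999e+02 -5.0000e-02 -1.7464e+02] F [-0.69  0.97 -1.13] gap 85.4 
delta cm [-0.052 -0.048  0.099] rot [ 0.01 -0.05 -0.2 ]
2.962962962962963
[251.03440921 168.89020393] [250.68349741 184.29638133]
```

View pics/w1.png

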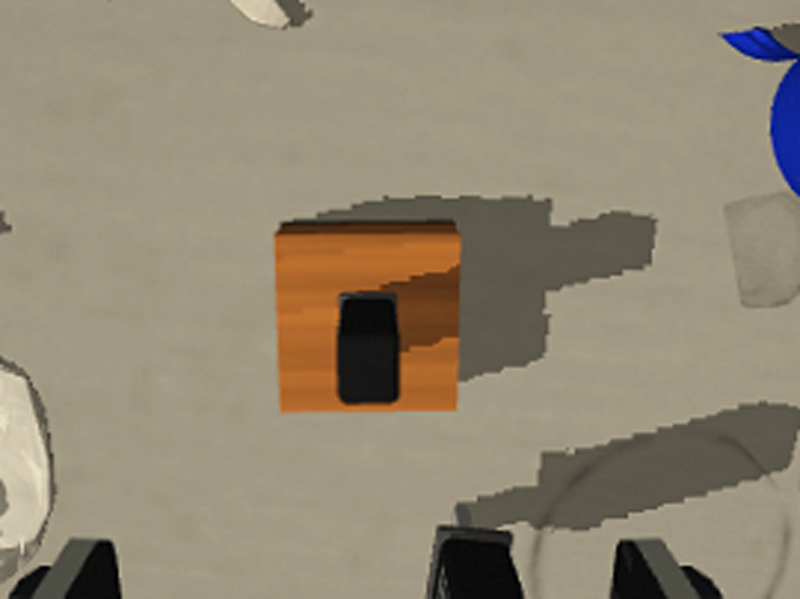

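The handle's top face spans (338–400, 330–404) in the crop, so 20 mm along tool y and 24 mm along tool x. This is the right spoon with the right yaw, and the tall decoy sits at (475,550), away from the fingers.

```bash
python3 - <<'E'
from wr import *
C=lambda x,y:(130-.5+(x+.5)/2.963,60-.5+(y+.5)/2.963)
for z,l in((98,[(338,330),(400,330),(400,404),(338,404)]),(36,[(276,235),(461,235),(457,411),(281,411)])):
    w=np.array([wray('w1',C(*q),z) for q in l]);print(z,w.round(1).tolist(),w.mean(0).round(1),np.linalg.norm(w-np.roll(w,1,0),axis=1).round(1))
E
python3 mv.py 489 250 105 -174.44
```

```text
98 [[476.9, 244.1], [475.1, 263.2], [499.2, 265.8], [501.1, 246.1]] [488.1 254.8] [24.2 19.2 24.2 19.7]
36 [[457.8, 217.3], [451.3, 286.2], [520.6, 293.1], [527.0, 224.0]] [489.2 255.1] [69.6 69.3 69.6 69.4]
t 1.4 p [488.23 252.53 221.11] rpy [ 1.7998e+02 -3.0000e-02 -1.7458e+02] F [ 0.36  0.54 -0.14] gap 85.4 
delta cm [-0.06  -0.263 11.61 ] rot [ 0.02 -0.03 -0.14]
```

Emit:
play_rows --motion '[[[-0.05,0.15,4.5,0,0,0],[-0.05,0.15,9,0,0,0],[-0.05,0.15,13,0,0,0],[-0.05,0.15,16,0,0,0],[-0.05,0.15,17.5,0,0,0]]]'

```text
time: 1.9
tool_pos: [486.1, 253.8, 42.9]
tcp_rot: [-179.9, -0.3, -174.4]
ft_force: [-0.5, -0.7, 0.6]
finger_gap: 85.5
grip_force: 0.0
```

Emit:
play_rows --motion '[[[0,0,0,0,0,0],[0,0,0,0,0,0]]]'

```text
time: 2.1
tool_pos: [489.6, 254.4, 47.7]
tcp_rot: [180.0, 0.1, -174.4]
ft_force: [0.1, -0.1, 1.5]
finger_gap: 85.4
grip_force: 0.0
```

Emit:
play_rows --motion '[[[0,0,0,0,0,0],[0,0,0,0,0,0],[0,0,0,0,0,0],[0,0,0,0,0,0],[0,0,0,0,0,0]]]' --jaw 0 --squeeze 40

```text
time: 2.6
tool_pos: [489.4, 253.7, 46.9]
tcp_rot: [180.0, 0.0, -174.5]
ft_force: [-0.2, -0.1, 3.2]
finger_gap: 19.5
grip_force: 39.5
```

```bash
python3 mv.py 488.6 254 46 -174.44
```

```text
t 2.6 p [489.42 253.69  46.87] rpy [ 1.7998e+02  5.0000e-02 -1.7445e+02] F [-0.16 -0.12  3.17] gap 19.5 
delta cm [0.079 0.039 0.087] rot [ 0.02  0.05 -0.01]
```

Emit:
play_rows --motion '[[[0,0,0,0,0,0],[0,0,-2,0,0,0],[0,0,-5,0,0,0],[0,0,-9,0,0,0],[0,0,-13,0,0,0]]]' --squeeze 100

```text
time: 3.1
tool_pos: [488.1, 253.2, 176.4]
tcp_rot: [-180.0, -0.1, -174.4]
ft_force: [-0.5, 0.5, -2.0]
finger_gap: 18.8
grip_force: 97.9
```

Emit:
play_rows --motion '[[[0,-2,0,0,0,0],[-0.2,-5.5,0,0,0,0],[-0.3,-9,0,0,0,0],[-0.5,-12.5,0,0,0,0],[-0.65,-16,0,0,0,0]]]'

```text
time: 3.6
tool_pos: [510.6, 93.7, 175.7]
tcp_rot: [180.0, -0.1, -174.4]
ft_force: [0.1, 0.5, -1.4]
finger_gap: 19.0
grip_force: 98.2
```

Emit:
play_rows --motion '[[[-0.1,-3.5,0,0,0,5],[-0.3,-7,0,0,0,10],[-0.5,-10.5,0,0,0,15],[-0.6,-13.5,0,0,0,20],[-0.65,-16,0,0,0,23.3]]]'

```text
time: 4.1
tool_pos: [532.5, -65.4, 175.7]
tcp_rot: [-180.0, -0.1, 162.0]
ft_force: [-0.6, 0.6, -1.3]
finger_gap: 18.9
grip_force: 98.2
```

Emit:
play_rows --motion '[[[0,0,0,0,0,0],[0,0,0,0,0,0],[0,0,0,0,0,0]]]'

```text
time: 4.4
tool_pos: [532.6, -62.8, 175.9]
tcp_rot: [180.0, -0.1, 162.3]
ft_force: [0.5, -0.5, -2.7]
finger_gap: 18.9
grip_force: 98.2
```

```bash
python3 mv.py 514.6 -121.4 140 162.2; python3 snap.py w2 ; python3 -c "
from wr import *
print(wproj('w2',[514.6,-121.4,76]))"
```

```text
t 4.4 p [532.62 -62.85 175.88] rpy [ 1.7999e+02 -5.0000e-02  1.6233e+02] F [ 0.5  -0.52 -2.65] gap 18.9 
delta cm [-0.064 -6.127  3.586] rot [ 0.01 -0.05  0.13]
1.5625
[181.27458212 192.58187574]
```

View pics/w2.png

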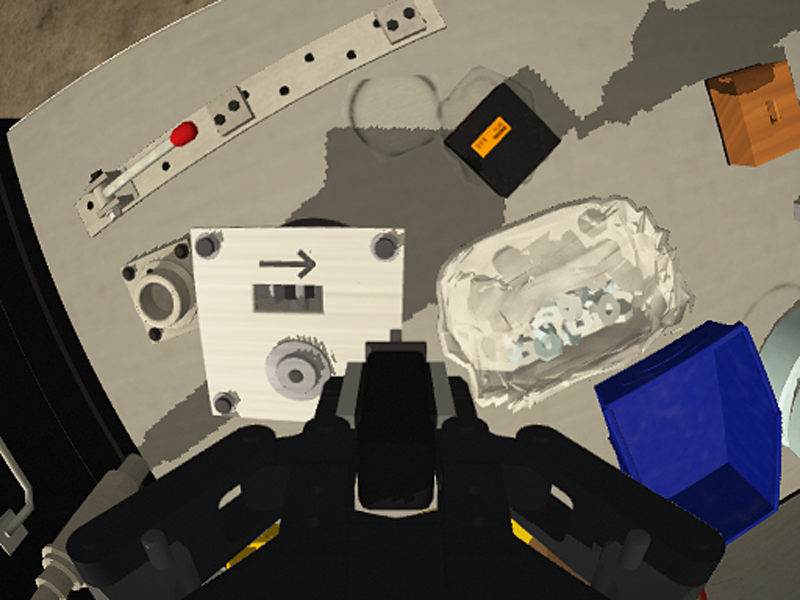

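The slot shows at (253–323, 284–312) with bright tooth tips in it, and the blade tip shows near (395,335). Enlarging.

Run:
```python
import cv2,numpy as np
p=np.load("w2.npz")["px"][:,:,::-1]
A=cv2.resize(p[175:205,155:215],(800,400),interpolation=cv2.INTER_CUBIC)
B=cv2.resize(p[140:275,115:275],(237,200),interpolation=cv2.INTER_CUBIC)
C=cv2.resize(p[205:225,225:285],(563,188),interpolation=cv2.INTER_CUBIC)
o=np.zeros((600,800,3),np.uint8);o[:400]=A;o[400:,:237]=B;o[400:588,237:]=C
cv2.imwrite("pics/c2.png",o)
```

```text
(no output)
```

View pics/c2.png

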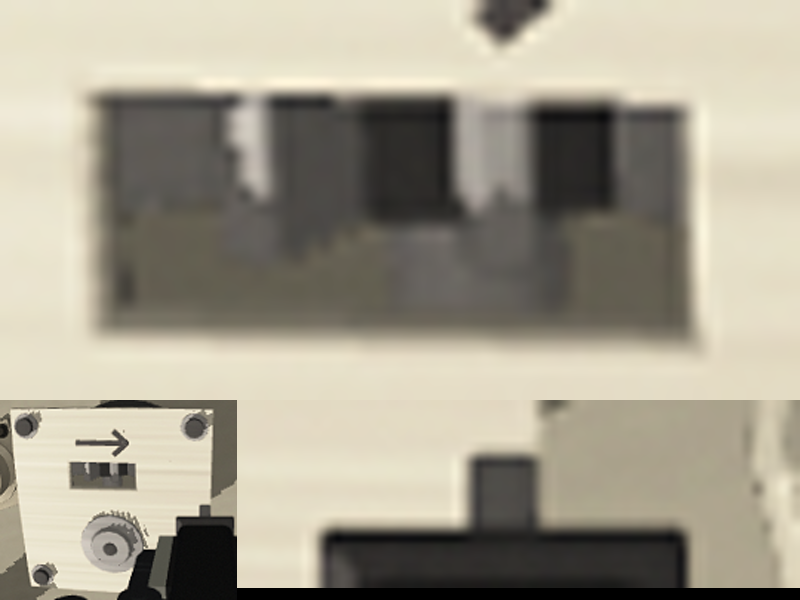

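Run:
```python
from wr import *
from h import fit
from scipy.optimize import least_squares
A=lambda x,y:(155-.5+(x+.5)*60/800,175-.5+(y+.5)*30/400)
C=lambda x,y:(225-.5+(x+.5)*60/563,205-.5+(y+.5)*20/188)
sq=np.array([[1,1],[1,-1],[-1,-1],[-1,1]])
obj=np.array([[-8,-20],[-8,20],[8,20],[8,-20]])  # image top-left = -x,-y
w=np.array([wray('w2',A(*q),76) for q in [(95,95),(688,100),(697,338),(97,335)]])
f=lambda q:(obj@np.array([[np.cos(q[2]),np.sin(q[2])],[-np.sin(q[2]),np.cos(q[2])]])+q[:2]-w).ravel()
s=least_squares(f,[514,-121,-.3]).x;print("slot centre",s[:2].round(1),np.degrees(s[2]).round(2),f(s).reshape(-1,2).round(1).tolist())
# flange corners
P=[wray('w2',((x+.5)/1.5625-.5,(y+.5)/1.5625-.5),76) for x,y in[(191,229),(405,228)]];print("flange -x corners",P,np.linalg.norm(P[0]-P[1]))
n=np.array([-np.sin(s[2]),np.cos(s[2])]);
def yb(px,z): return (wray('w2',px,z)-s[:2])@n-4
def line(px): a,b=yb(px,60),yb(px,70);return lambda z:a+(b-a)*(z-60)/10
L=[line(A(x+1,160)) for x in(455,535,235,270)]
def res(q):
    o=[]
    for k,(a,h) in enumerate([(q[1],-2.5),(q[1],2.5),(q[1]-.628,-2.5),(q[1]-.628,2.5)]):
        y=q[0]+30*np.sin(a)+h*np.cos(a);z=38+30*np.cos(a)-h*np.sin(a);o.append(y-L[k](z))
    return np.array(o)
q=least_squares(res,[0,0]);print("axle y, tooth angle",q.x,q.fun.round(2),[round(l(68),2) for l in L])
d=np.load('w2.npz');p,R=d["p"],d["R"]
for h in(-2.5,2.5): print("blade corner pred",wproj('w2',p+R@[6.9,h,40.9]))
print("seen",C(470,455-0),C(538,455)," (C rows from 400: subtract)",C(470-237,55),C(538-237,55))
```

```text
slot centre [ 513.8 -118.7] -18.37 [[0.1, -0.4], [0.1, -0.3], [-0.0, -0.2], [-0.2, 1.0]]
flange -x corners [array([ 458.248797  , -158.29900284]), array([496.52105587, -44.69689721])] 119.8757865553469
axle y, tooth angle [-0.53675699  0.07097948] [ 0.12 -0.32 -0.39  0.59] [np.float64(-1.05), np.float64(4.45), np.float64(-16.45), np.float64(-13.97)]
blade corner pred [247.21812809 209.23703749]
blade corner pred [254.78273418 209.2405832 ]
seen (274.64209591474247, 252.95744680851064) (281.88898756660745, 252.95744680851064)  (C rows from 400: subtract) (249.38454706927175, 210.40425531914894) (256.63143872113676, 210.40425531914894)
```

```bash
python3 mv.py 513.5 -122.5 125 161.7
```

```text
t 4.45 p [532.7  -62.67 176.  ] rpy [ 1.7999e+02 -4.0000e-02  1.6235e+02] F [ 0.05  0.69 -1.72] gap 19.3 
delta cm [ 0.012 -6.285  5.099] rot [ 0.01 -0.04  0.65]
```

Emit:
play_rows --motion '[[[0,-2,1,0,0,0.3],[0,-4,2.5,0,0,0.65],[0.01,-5.5,4,0,0,0.65],[0.01,-6.28,5.1,0,0,0.65],[0.01,-6.28,5.1,0,0,0.65]]]'

```text
time: 4.95
tool_pos: [512.1, -123.3, 122.9]
tcp_rot: [180.0, -0.2, 161.6]
ft_force: [-0.5, 0.1, -2.1]
finger_gap: 19.0
grip_force: 98.2
```

Emit:
play_rows --motion '[[[0,0,0,0,0,0],[0,0,0,0,0,0]]]'

```text
time: 5.15
tool_pos: [514.5, -123.0, 126.1]
tcp_rot: [180.0, 0.1, 161.6]
ft_force: [0.1, 0.6, -0.6]
finger_gap: 19.3
grip_force: 98.2
```

```bash
python3 mv.py 513.5 -122.5 125 161.7;  python3 snap.py w3 205 160 305 235
```

```text
t 5.15 p [ 514.47 -122.97  126.12] rpy [1.7998e+02 7.0000e-02 1.6164e+02] F [ 0.12  0.56 -0.59] gap 19.3 
delta cm [0.107 0.014 0.112] rot [ 0.02  0.07 -0.06]
8.0
```

View pics/w3.png

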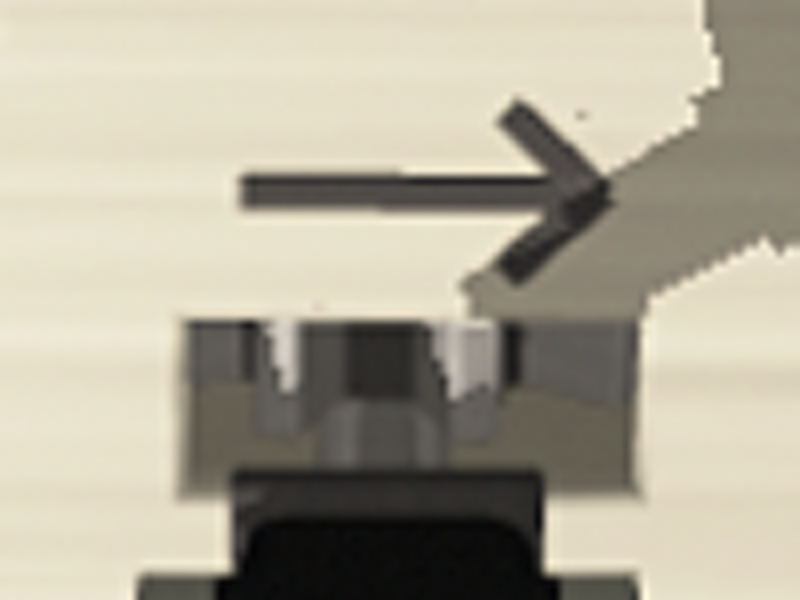

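The slot spans columns 182–637 and rows 320–495, and the blade's front edge is at row 400, columns 355–415. Bright tooth tips lie at 270–300 and 445–500, so the blade is over the gap. Computing the offsets.

Run:
```python
from wr import *
from scipy.optimize import least_squares
A=lambda x,y:(205-.5+(x+.5)/8,160-.5+(y+.5)/8)
th=np.radians(-18.3);ex=np.array([np.cos(th),np.sin(th)]);ey=np.array([-ex[1],ex[0]])
s=np.mean([wray('w3',A(*q),76) for q in[(184,320),(637,320),(640,495),(179,495)]],0)
tip=np.mean([wray('w3',A(*q),85.2) for q in[(355,400),(415,400)]],0)+6*ex
print("slot",s,"tip rel slot (brake x,y):",(tip-s)@ex-20,(tip-s)@ey-4)
L=[]
for x in(445,500,270,300):
    a,b=[(wray('w3',A(x,355),z)-s)@ey-4 for z in(60,70)];L.append(lambda z,a=a,b=b:a+(b-a)*(z-60)/10)
def res(q):
    return [q[0]+30*np.sin(a)+h*np.cos(a)-L[k](38+30*np.cos(a)-h*np.sin(a)) for k,(a,h) in enumerate([(q[1],-2.5),(q[1],2.5),(q[1]-.628,-2.5),(q[1]-.628,2.5)])]
q=least_squares(res,[0,0]);print(q.x,q.fun.round(2))
```

```text
slot [ 513.44854668 -119.14478505] tip rel slot (brake x,y): -18.45613907209308 -6.191672145688551
[ 4.38042386 -0.09342891] [-0.11 -0.07 -0.31  0.49]
```

Emit:
play_rows --motion '[[[0.13,0,0,0,0,0],[0.13,0,0.6,0,0,0],[0.13,0,1.2,0,0,0],[0.13,0,1.8,0,0,0],[0.13,0,2.5,0,0,0]]]'

```text
time: 5.7
tool_pos: [512.3, -122.9, 99.5]
tcp_rot: [180.0, -0.0, 161.6]
ft_force: [0.2, -1.0, -1.4]
finger_gap: 19.0
grip_force: 98.2
```

Emit:
play_rows --motion '[[[0,0,0,0,0,0],[0,0,0,0,0,0],[0,0,0,0,0,0]]]'

```text
time: 6.0
tool_pos: [512.7, -123.1, 100.5]
tcp_rot: [180.0, 0.0, 161.6]
ft_force: [0.6, 0.9, -0.9]
finger_gap: 18.9
grip_force: 98.2
```

```bash
python3 mv.py 513.5 -122.5 101 161.7
```

```text
t 6.0 p [ 512.66 -123.11  100.5 ] rpy [1.800e+02 2.000e-02 1.616e+02] F [ 0.65  0.93 -0.89] gap 18.9 
delta cm [-0.06   0.084 -0.05 ] rot [ 0.    0.02 -0.1 ]
```

Emit:
play_rows --motion '[[[0,0.1,0,0,0,0],[0,0.2,0,0,0,0],[0,0.3,0,0,0,0],[0,0.3,0,0,0,0],[0,0.3,0,0,0,0]]]'

```text
time: 6.5
tool_pos: [513.5, -120.7, 100.5]
tcp_rot: [-180.0, 0.0, 161.6]
ft_force: [-0.3, -3.4, -0.9]
finger_gap: 19.0
grip_force: 98.2
```

Emit:
play_rows --motion '[[[0,0.1,0,0,0,0],[0,0.2,0,0,0,0],[0,0.3,0,0,0,0],[0,0.3,0,0,0,0],[0,0.3,0,0,0,0]]]'

```text
time: 7.0
tool_pos: [514.3, -117.5, 100.2]
tcp_rot: [-180.0, -0.0, 161.6]
ft_force: [-1.5, -5.4, -1.5]
finger_gap: 19.1
grip_force: 98.2
```

Emit:
play_rows --motion '[[[0,0.1,0,0,0,0],[0,0.2,0,0,0,0],[0,0.3,0,0,0,0],[0,0.3,0,0,0,0],[0,0.3,0,0,0,0]]]'

```text
time: 7.5
tool_pos: [515.2, -114.5, 100.2]
tcp_rot: [-180.0, -0.0, 161.6]
ft_force: [-2.0, -4.6, -1.6]
finger_gap: 18.7
grip_force: 98.1
```

Emit:
play_rows --motion '[[[0,0.1,0,0,0,0],[0,0.2,0,0,0,0],[0,0.3,0,0,0,0],[0,0.4,0,0,0,0],[0,0.4,0,0,0,0]]]'

```text
time: 8.0
tool_pos: [516.7, -110.4, 100.4]
tcp_rot: [180.0, 0.0, 161.6]
ft_force: [-0.8, -3.3, -1.1]
finger_gap: 18.7
grip_force: 98.2
```

Emit:
play_rows --motion '[[[0,0.1,0,0,0,0],[0,0.2,0,0,0,0],[0,0.3,0,0,0,0],[0,0.3,0,0,0,0],[0,0.3,0,0,0,0]]]'

```text
time: 8.5
tool_pos: [517.7, -107.6, 100.4]
tcp_rot: [180.0, 0.0, 161.6]
ft_force: [-1.7, -2.8, -0.3]
finger_gap: 19.0
grip_force: 98.6
```

Emit:
play_rows --motion '[[[0,0.1,0,0,0,0],[0,0.15,0,0,0,0],[0,0.15,0,0,0,0]]]'

```text
time: 8.8
tool_pos: [518.1, -106.4, 100.3]
tcp_rot: [180.0, 0.0, 161.6]
ft_force: [-1.3, -3.3, -0.6]
finger_gap: 19.1
grip_force: 98.6
```

Emit:
play_rows --motion '[[[0,-0.3,0,0,0,0],[0,-0.3,-0.6,0,0,0],[0,-0.3,-1.3,0,0,0],[0,-0.5,-1.4,0,0,0],[0,-1,-1.4,0,0,0]]]'

```text
time: 9.3
tool_pos: [515.4, -115.9, 115.1]
tcp_rot: [180.0, 0.1, 161.6]
ft_force: [-0.3, 0.1, -1.4]
finger_gap: 19.3
grip_force: 98.4
```

Emit:
play_rows --motion '[[[0,-0.5,0,0,0,0],[0,-0.82,0,0,0,0],[0,-0.82,0,0,0,0],[0,-0.82,0,0,0,0]]]'

```text
time: 9.7
tool_pos: [512.1, -123.8, 114.1]
tcp_rot: [180.0, -0.0, 161.6]
ft_force: [0.3, 0.6, -2.2]
finger_gap: 18.7
grip_force: 98.4
```

```bash
cat > yb.py <<'E'
from mv import *
s,p,Q=pose();th=np.radians(-18.3);e=np.array([[np.cos(th),np.sin(th)],[-np.sin(th),np.cos(th)]])
b=e@(p[:2]-[512.66,-123.11])+[-19.9,-6.2];print("t",round(s["time"],2),"tip brake",b.round(2),"z",(p[2]-40.9).round(1),"F xy",(e@s["ft_force"][:2]).round(1),"Fz",s["ft_force"][2].round(1),"rpy",np.round(s["tcp_rot"],2))
E
python3 yb.py; python3 snap.py w4 205 160 305 235
```

```text
t 9.7 tip brake [-20.23  -7.03] z 73.2 F xy [0.1 0.7] Fz -2.2 rpy [ 1.7999e+02 -2.0000e-02  1.6158e+02]
8.0
```

View pics/w4.png

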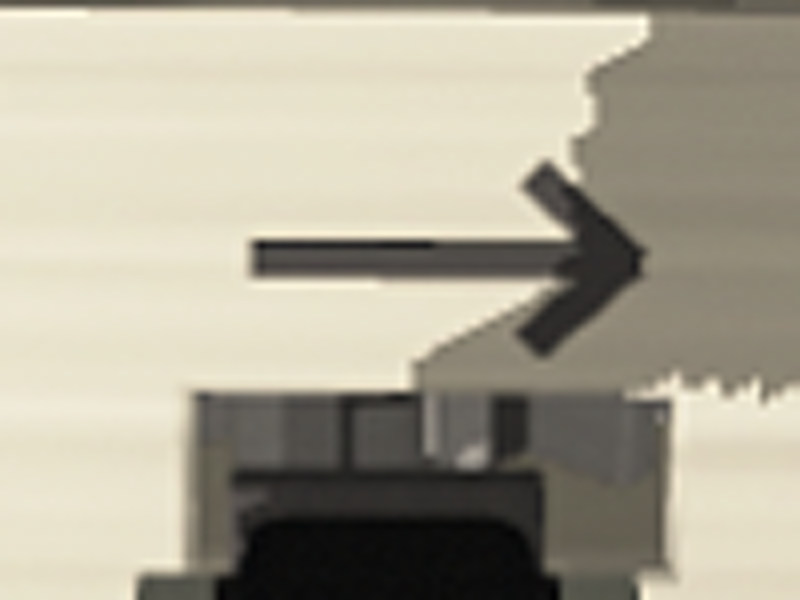

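Emit:
play_rows --motion '[[[0,-0.19,0,0,0,0],[0,-0.19,0,0,0,0],[0,-0.19,0.5,0,0,0],[0,-0.19,1,0,0,0],[0,-0.19,1.37,0,0,0]]]'

```text
time: 10.25
tool_pos: [511.3, -125.3, 99.7]
tcp_rot: [-180.0, -0.0, 161.6]
ft_force: [-0.8, 0.1, -1.4]
finger_gap: 18.9
grip_force: 98.4
```

Emit:
play_rows --motion '[[[0,0,0,0,0,0],[0,0.1,0,0,0,0],[0,0.2,0,0,0,0],[0,0.3,0,0,0,0],[0,0.3,0,0,0,0]]]'

```text
time: 10.75
tool_pos: [512.6, -123.0, 100.8]
tcp_rot: [-179.9, 0.0, 161.6]
ft_force: [-0.7, -2.9, -3.0]
finger_gap: 18.7
grip_force: 98.2
```

```bash
python3 yb.py
```

```text
t 10.75 tip brake [-19.95  -6.15] z 59.9 F xy [ 0.2 -2.9] Fz -3.0 rpy [-1.7995e+02  2.0000e-02  1.6161e+02]
```

Emit:
play_rows --motion '[[[0,0.05,0,0,0,0],[0,0.1,0,0,0,0],[0,0.15,0,0,0,0],[0,0.15,0,0,0,0]]]'

```text
time: 11.15
tool_pos: [513.1, -121.4, 100.6]
tcp_rot: [-180.0, 0.0, 161.6]
ft_force: [-0.1, -4.6, -2.1]
finger_gap: 19.0
grip_force: 98.2
```

```bash
python3 yb.py
```

```text
t 11.15 tip brake [-20.01  -4.41] z 59.7 F xy [ 1.4 -4.4] Fz -2.1 rpy [-1.7999e+02  1.0000e-02  1.6160e+02]
```

Emit:
play_rows --motion '[[[0,0.15,0,0,0,0],[0,0.3,0,0,0,0],[0,0.45,0,0,0,0],[0,0.55,0,0,0,0],[0,0.55,0,0,0,0]]]'

```text
time: 11.65
tool_pos: [514.7, -115.9, 100.5]
tcp_rot: [-180.0, -0.0, 161.6]
ft_force: [-1.5, -5.0, -2.7]
finger_gap: 19.0
grip_force: 98.1
```

Emit:
play_rows --motion '[[[0,0.15,0,0,0,0],[0,0.3,0,0,0,0],[0,0.4,0,0,0,0],[0,0.5,0,0,0,0],[0,0.5,0,0,0,0]]]'

```text
time: 12.15
tool_pos: [516.5, -111.1, 100.7]
tcp_rot: [180.0, -0.0, 161.6]
ft_force: [-1.3, -3.7, -0.7]
finger_gap: 18.9
grip_force: 98.3
```

Emit:
play_rows --motion '[[[0,0.1,0,0,0,0],[0,0.2,0,0,0,0],[0,0.25,0,0,0,0],[0,0.25,0,0,0,0]]]'

```text
time: 12.55
tool_pos: [517.3, -108.7, 100.7]
tcp_rot: [180.0, 0.0, 161.6]
ft_force: [-1.3, -4.0, -1.3]
finger_gap: 18.5
grip_force: 98.4
```

```bash
python3 yb.py
```

```text
t 12.55 tip brake [-19.99   8.91] z 59.8 F xy [-0.  -4.2] Fz -1.3 rpy [1.7999e+02 1.0000e-02 1.6161e+02]
```

Emit:
play_rows --motion '[[[0,0.1,0,0,0,0],[0,0.2,0,0,0,0],[0,0.23,0,0,0,0],[0,0.23,0,0,0,0]]]'

```text
time: 12.95
tool_pos: [518.0, -106.6, 100.6]
tcp_rot: [180.0, 0.0, 161.6]
ft_force: [-1.5, -3.4, -0.3]
finger_gap: 18.9
grip_force: 98.5
```

Emit:
play_rows --motion '[[[0,-0.3,0,0,0,0],[0,-0.3,-0.6,0,0,0],[0,-0.3,-1.4,0,0,0],[0,-0.5,-1.4,0,0,0],[0,-1,-1.4,0,0,0]]]'

```text
time: 13.45
tool_pos: [515.3, -116.2, 115.3]
tcp_rot: [180.0, 0.1, 161.6]
ft_force: [-0.0, -0.2, -2.1]
finger_gap: 18.7
grip_force: 98.4
```

Emit:
play_rows --motion '[[[0,-0.5,0,0,0,0],[0,-1,0,0,0,0],[0,-1,0,0,0,0],[0,-1,0,0,0,0]]]'

```text
time: 13.85
tool_pos: [511.4, -125.9, 114.4]
tcp_rot: [180.0, -0.0, 161.6]
ft_force: [0.0, -0.2, -1.4]
finger_gap: 18.9
grip_force: 98.4
```

```bash
python3 yb.py
```

```text
t 13.85 tip brake [-20.23  -9.21] z 73.5 F xy [ 0.1 -0.2] Fz -1.4 rpy [ 1.7999e+02 -2.0000e-02  1.6157e+02]
```

Third stroke: down, then push gently at first.

Emit:
play_rows --motion '[[[0,0.03,0,0,0,0],[0,0.03,0.5,0,0,0],[0,0.03,1,0,0,0],[0,0.03,1.38,0,0,0],[0,0.03,1.38,0,0,0]]]'

```text
time: 14.35
tool_pos: [511.0, -125.1, 99.6]
tcp_rot: [180.0, -0.1, 161.6]
ft_force: [0.2, 0.2, -1.1]
finger_gap: 18.8
grip_force: 98.4
```

Emit:
play_rows --motion '[[[0,0.1,0,0,0,0],[0,0.2,0,0,0,0],[0,0.3,0,0,0,0],[0,0.35,0,0,0,0],[0,0.35,0,0,0,0]]]'

```text
time: 14.85
tool_pos: [512.8, -122.5, 100.9]
tcp_rot: [-180.0, 0.0, 161.6]
ft_force: [-1.9, -4.7, -1.7]
finger_gap: 18.8
grip_force: 98.2
```

Emit:
play_rows --motion '[[[0,0.05,0,0,0,0],[0,0.1,0,0,0,0],[0,0.1,0,0,0,0]]]'

```text
time: 15.15
tool_pos: [513.1, -121.2, 100.8]
tcp_rot: [-180.0, 0.0, 161.6]
ft_force: [-0.2, -5.0, -2.9]
finger_gap: 18.9
grip_force: 98.1
```

```bash
python3 yb.py
```

```text
t 15.15 tip brake [-20.04  -4.24] z 59.9 F xy [ 1.4 -4.9] Fz -2.9 rpy [-1.7999e+02  1.0000e-02  1.6160e+02]
```

Still turning freely, so I continue to y ≈ 9 and then go gently.

Emit:
play_rows --motion '[[[0,0.15,0,0,0,0],[0,0.3,0,0,0,0],[0,0.45,0,0,0,0],[0,0.55,0,0,0,0],[0,0.55,0,0,0,0]]]'

```text
time: 15.65
tool_pos: [514.9, -115.8, 100.8]
tcp_rot: [180.0, -0.0, 161.6]
ft_force: [-1.9, -4.5, -1.0]
finger_gap: 18.9
grip_force: 98.1
```

Emit:
play_rows --motion '[[[0,0.15,0,0,0,0],[0,0.3,0,0,0,0],[0,0.4,0,0,0,0],[0,0.5,0,0,0,0],[0,0.5,0,0,0,0]]]'

```text
time: 16.15
tool_pos: [516.4, -111.5, 100.9]
tcp_rot: [-180.0, 0.0, 161.6]
ft_force: [-2.2, -6.6, -1.1]
finger_gap: 19.1
grip_force: 98.4
```

Emit:
play_rows --motion '[[[0,0.1,0,0,0,0],[0,0.2,0,0,0,0],[0,0.25,0,0,0,0],[0,0.25,0,0,0,0]]]'

```text
time: 16.55
tool_pos: [516.6, -110.9, 100.9]
tcp_rot: [-179.8, -0.0, 161.6]
ft_force: [-4.6, -14.1, -1.7]
finger_gap: 19.0
grip_force: 98.5
```

```bash
python3 yb.py
```

```text
t 16.55 tip brake [-19.99   6.6 ] z 60.0 F xy [  0.1 -14.8] Fz -1.7 rpy [-179.78   -0.    161.58]
```

Emit:
play_rows --motion '[[[0,0,0,0,0,0],[0,0,0,0,0,0],[0,0,0,0,0,0],[0,0,0,0,0,0],[0,0,0,0,0,0]]]'

```text
time: 17.05
tool_pos: [516.6, -110.9, 100.9]
tcp_rot: [-179.8, -0.0, 161.6]
ft_force: [-4.2, -14.4, -0.8]
finger_gap: 18.9
grip_force: 98.5
```

```bash
python3 yb.py
```

```text
t 17.05 tip brake [-19.97   6.59] z 60.0 F xy [  0.6 -15. ] Fz -0.8 rpy [-179.79   -0.    161.57]
```

Emit:
play_rows --motion '[[[0,0,0,0,0,0],[0,0,0,0,0,0],[0,-0.5,0,0,0,0],[0,-0.6,-0.5,0,0,0],[0,-0.6,-1.4,0,0,0]]]'

```text
time: 17.55
tool_pos: [515.0, -113.8, 114.7]
tcp_rot: [179.9, -0.1, 161.6]
ft_force: [-0.4, 0.4, -0.8]
finger_gap: 18.7
grip_force: 98.9
```

Emit:
play_rows --motion '[[[0,-0.4,0,0,0,0],[0,-0.9,0,0,0,0],[0,-1.35,0,0,0,0],[0,-1.35,0,0,0,0],[0,-1.35,0,0,0,0]]]'

```text
time: 18.05
tool_pos: [510.8, -127.3, 114.5]
tcp_rot: [180.0, -0.0, 161.6]
ft_force: [-0.0, -0.0, -1.6]
finger_gap: 19.0
grip_force: 99.0
```

```bash
python3 yb.py; python3 snap.py w5 205 160 305 235
```

```text
t 18.05 tip brake [-20.32 -10.8 ] z 73.6 F xy [-0. -0.] Fz -1.6 rpy [ 1.7999e+02 -3.0000e-02  1.6158e+02]
8.0
```

View pics/w5.png

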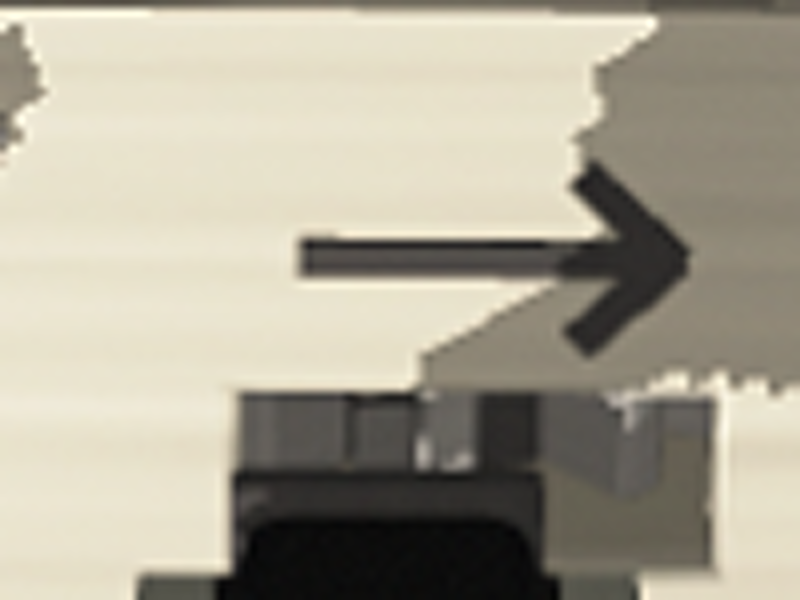

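The tooth tip is upright at columns 415–475, with the blade edge almost beside it, so I shift 2.5 mm left before going down and then press as a check.

Emit:
play_rows --motion '[[[0,-0.25,0,0,0,0],[0,-0.25,0,0,0,0],[0,-0.25,0.5,0,0,0],[0,-0.25,1,0,0,0],[0,-0.25,1.38,0,0,0]]]'

```text
time: 18.6
tool_pos: [509.9, -129.5, 100.2]
tcp_rot: [180.0, -0.0, 161.6]
ft_force: [0.1, -0.6, -1.4]
finger_gap: 19.1
grip_force: 99.0
```

Emit:
play_rows --motion '[[[0,0,0,0,0,0],[0,0.1,0,0,0,0],[0,0.2,0,0,0,0],[0,0.3,0,0,0,0],[0,0.3,0,0,0,0]]]'

```text
time: 19.1
tool_pos: [511.4, -127.0, 101.2]
tcp_rot: [-180.0, 0.0, 161.6]
ft_force: [-0.8, -2.1, -1.4]
finger_gap: 18.7
grip_force: 99.0
```

```bash
python3 yb.py
```

```text
t 19.1 tip brake [-19.9  -10.32] z 60.3 F xy [-0.1 -2.3] Fz -1.4 rpy [-1.7997e+02  3.0000e-02  1.6161e+02]
```

Emit:
play_rows --motion '[[[0,0.05,0,0,0,0],[0,0.1,0,0,0,0],[0,0.15,0,0,0,0],[0,0.2,0,0,0,0],[0,0.2,0,0,0,0]]]'

```text
time: 19.6
tool_pos: [511.5, -126.6, 101.2]
tcp_rot: [-179.8, 0.0, 161.6]
ft_force: [-2.8, -8.9, -1.1]
finger_gap: 19.1
grip_force: 98.9
```

```bash
python3 yb.py
```

```text
t 19.6 tip brake [-19.9   -9.91] z 60.3 F xy [ 0.1 -9.3] Fz -1.1 rpy [-1.7983e+02  2.0000e-02  1.6158e+02]
```

The wheel is at its stop again, so I raise the force to about 14 N and hold.

Emit:
play_rows --motion '[[[0,0.06,0,0,0,0],[0,0.12,0,0,0,0],[0,0.12,0,0,0,0],[0,0.12,0,0,0,0],[0,0.12,0,0,0,0]]]'

```text
time: 20.1
tool_pos: [511.6, -126.4, 101.3]
tcp_rot: [-179.7, 0.0, 161.6]
ft_force: [-4.8, -12.8, 0.7]
finger_gap: 19.1
grip_force: 98.9
```

Emit:
play_rows --motion '[[[0,0,0,0,0,0],[0,0,0,0,0,0],[0,0,0,0,0,0],[0,0,0,0,0,0],[0,0,0,0,0,0]]]'

```text
time: 20.6
tool_pos: [511.6, -126.4, 101.3]
tcp_rot: [-179.7, 0.0, 161.6]
ft_force: [-5.3, -12.5, 0.2]
finger_gap: 18.8
grip_force: 98.9
```

```bash
python3 yb.py
```

```text
t 20.6 tip brake [-19.88  -9.69] z 60.4 F xy [ -1.1 -13.6] Fz 0.2 rpy [-1.7974e+02  2.0000e-02  1.6156e+02]
```

Emit:
play_rows --motion '[[[0,0,0,0,0,0],[0,0,0,0,0,0],[0,-0.5,0,0,0,0],[0,-0.5,-1,0,0,0],[0,-0.5,-4,0,0,0]]]'

```text
time: 21.1
tool_pos: [508.7, -127.4, 138.7]
tcp_rot: [179.9, -0.3, 161.6]
ft_force: [1.0, 0.6, -0.8]
finger_gap: 19.3
grip_force: 99.0
```

Emit:
play_rows --motion '[[[0,0,-3.5,0,0,0],[0.6,1.5,-4.5,0,0,0],[2,5,-4.5,0,0,0],[3.5,9,-4.5,0,0,0],[5,12.5,-4.5,0,0,0]]]'

```text
time: 21.6
tool_pos: [502.2, 8.5, 186.1]
tcp_rot: [179.9, -0.0, 161.6]
ft_force: [0.2, 1.2, -1.3]
finger_gap: 19.0
grip_force: 99.1
```

Emit:
play_rows --motion '[[[1.4,3.5,0,0,0,0],[2.8,7,0,0,0,0],[4.2,10.5,0,0,0,0],[5.6,14,0,0,0,0],[6.6,16.5,0,0,0,0]]]'

```text
time: 22.1
tool_pos: [490.8, 186.6, 185.9]
tcp_rot: [179.9, -0.1, 161.7]
ft_force: [1.1, -0.0, -1.3]
finger_gap: 18.5
grip_force: 99.1
```

Emit:
play_rows --motion '[[[0,0,0,0,0,-6],[0,0,0,0,0,-12],[0,0,0,0,0,-18],[0,0,0,0,0,-24],[0,0,0,0,0,-24]]]'

```text
time: 22.6
tool_pos: [491.3, 184.2, 185.8]
tcp_rot: [180.0, -0.0, -174.3]
ft_force: [0.2, -0.5, -1.2]
finger_gap: 18.9
grip_force: 99.3
```

```bash
python3 mv.py 489.42 253.69 100 -174.45
```

```text
t 22.6 p [491.34 184.24 185.78] rpy [ 1.7996e+02 -4.0000e-02 -1.7425e+02] F [ 0.19 -0.52 -1.18] gap 18.9 
delta cm [-0.51   6.923  8.582] rot [ 0.04 -0.04  0.2 ]
```

Emit:
play_rows --motion '[[[-0.2,2.5,1,0,0,0.2],[-0.4,5,3,0,0,0.2],[-0.5,6.5,5,0,0,0.2],[-0.5,6.9,7.5,0,0,0.2],[-0.5,6.92,8.9,0,0,0.2]]]'

```text
time: 23.1
tool_pos: [488.5, 253.4, 94.6]
tcp_rot: [-180.0, -0.2, -174.7]
ft_force: [-0.7, -1.0, -0.5]
finger_gap: 19.2
grip_force: 99.3
```

Emit:
play_rows --motion '[[[0,0,0,0,0,0],[0,0,0,0,0,0],[0,0,0,0,0,0]]]'

```text
time: 23.4
tool_pos: [491.4, 252.7, 98.6]
tcp_rot: [180.0, 0.1, -174.7]
ft_force: [0.5, 0.0, -1.3]
finger_gap: 18.8
grip_force: 99.2
```

```bash
python3 mv.py 489.42 253.69 46.9 -174.45; python3 snap.py w6 180 140 330 252
```

```text
t 23.4 p [491.37 252.67  98.63] rpy [ 1.7996e+02  1.3000e-01 -1.7466e+02] F [ 0.49  0.03 -1.27] gap 18.8 
delta cm [0.196 0.116 5.173] rot [ 0.04  0.13 -0.21]
5.333333333333333
```

View pics/w6.png

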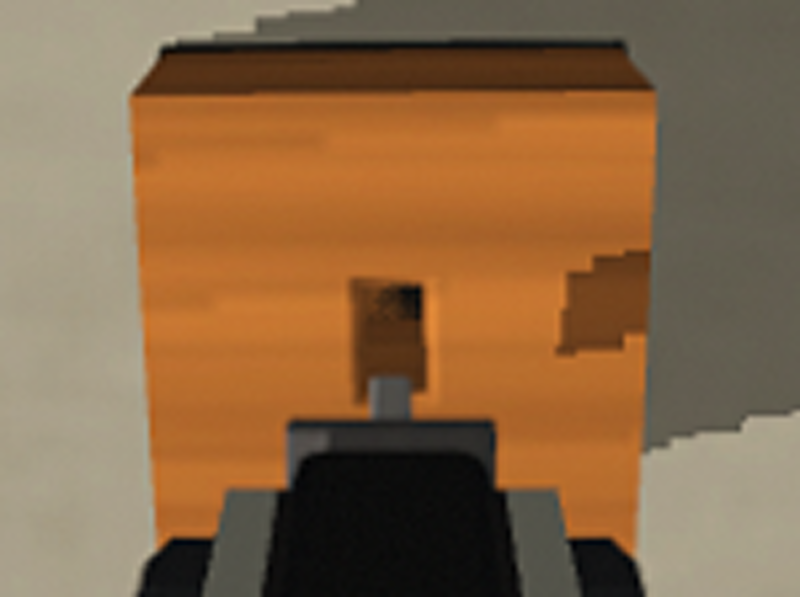

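The pocket spans columns 350–425 with its front edge at row 280. The blade tip spans columns 370–412 at row 377. The blade is nearly centred sideways, and I compute the offset along x next.

Run:
```python
from wr import *
A=lambda x,y:(180-.5+(x+.5)*150/800,140-.5+(y+.5)*150/800)
d=np.load('w6.npz');p,R=d["p"],d["R"]
def tl(px,z): return (R.T@(np.r_[wray('w6',A(*px),z),z]-p))[:2].round(2)
print("pocket corners",tl((351,280),36),tl((424,281),36),tl((355,403),36),tl((427,390),36))
print("block front corners",tl((132,94),36),tl((656,91),36))
print("tip front corners",tl((370,377),57.7),tl((412,377),57.7))
```

```text
pocket corners [11.24 -3.91] [11.1   6.02] [-6.83 -3.49] [-4.87  6.55]
block front corners [ 37.17 -32.83] [37.6  36.68]
tip front corners [ 5.59 -1.09] [5.59 4.12]
```

Emit:
play_rows --motion '[[[0.27,0.03,0,0,0,0],[0.27,0.03,1,0,0,0],[0.27,0.03,1.8,0,0,0],[0.27,0.03,2.2,0,0,0],[0.27,0.03,2.5,0,0,0]]]'

```text
time: 23.95
tool_pos: [487.4, 252.5, 71.2]
tcp_rot: [-180.0, -0.0, -174.6]
ft_force: [-0.5, 0.1, -1.4]
finger_gap: 19.1
grip_force: 99.3
```

Emit:
play_rows --motion '[[[0,0,0.2,0,0,0],[0,0,0.3,0,0,0],[0,0,0.3,0,0,0]]]'

```text
time: 24.25
tool_pos: [487.4, 252.6, 68.8]
tcp_rot: [-180.0, -0.0, -174.6]
ft_force: [0.2, -0.2, -0.3]
finger_gap: 19.1
grip_force: 99.3
```

```bash
python3 mv.py 489.42 253.69 46.9 -174.45
```

```text
t 24.25 p [487.44 252.6   68.78] rpy [-1.7999e+02 -3.0000e-02 -1.7459e+02] F [ 0.22 -0.19 -0.28] gap 19.1 
delta cm [-0.208  0.091  2.188] rot [-0.01 -0.03 -0.14]
```

Emit:
play_rows --motion '[[[-0.08,0.03,0.4,0,0,0],[-0.08,0.03,0.8,0,0,0],[-0.08,0.03,1.2,0,0,0],[-0.08,0.03,1.6,0,0,0],[-0.08,0.03,1.9,0,0,0]]]'

```text
time: 24.75
tool_pos: [488.1, 252.9, 49.4]
tcp_rot: [-180.0, -0.0, -174.6]
ft_force: [-0.0, -0.3, -2.5]
finger_gap: 18.8
grip_force: 99.3
```

Emit:
play_rows --motion '[[[0,0,0.1,0,0,0],[0,0,0.2,0,0,0],[0,0,0.25,0,0,0],[0,0,0.25,0,0,0]]]'

```text
time: 25.15
tool_pos: [488.4, 253.1, 47.6]
tcp_rot: [180.0, 0.0, -174.6]
ft_force: [0.1, 0.6, -1.4]
finger_gap: 19.1
grip_force: 99.3
```

```bash
python3 mv.py 489.42 253.69 46.9 -174.45
```

```text
t 25.15 p [488.45 253.06  47.57] rpy [ 1.800e+02  1.000e-02 -1.746e+02] F [ 0.13  0.6  -1.39] gap 19.1 
delta cm [-0.103  0.054  0.067] rot [ 0.    0.01 -0.15]
```

Emit:
play_rows --motion '[[[0,0,0.05,0,0,0],[0,0,0.1,0,0,0],[0,0,0.1,0,0,0]]]'

```text
time: 25.45
tool_pos: [488.6, 253.1, 47.0]
tcp_rot: [180.0, 0.0, -174.6]
ft_force: [-1.9, -1.3, 3.4]
finger_gap: 19.4
grip_force: 100.1
```

Emit:
play_rows --motion '[[[0,0,0,0,0,0],[0,0,0,0,0,0],[0,0,0,0,0,0],[0,0,0,0,0,0],[0,0,0,0,0,0]]]' --jaw 1 --squeeze 20

```text
time: 25.95
tool_pos: [488.4, 253.0, 46.5]
tcp_rot: [-180.0, -0.0, -174.6]
ft_force: [-0.4, -0.3, -0.7]
finger_gap: 85.1
grip_force: 0.0
```

Emit:
play_rows --motion '[[[0,0,-2,0,0,0],[0,0,-5,0,0,0],[0,0,-9,0,0,0],[0,0,-13,0,0,0],[0,0,-17,0,0,0]]]'

```text
time: 26.45
tool_pos: [488.1, 252.9, 218.0]
tcp_rot: [-180.0, -0.0, -174.6]
ft_force: [0.3, 0.2, 0.0]
finger_gap: 85.4
grip_force: 0.0
```

Emit:
play_rows --motion '[[[0,0,0,0,0,0],[0,0,0,0,0,0],[0,0,0,0,0,0]]]'

```text
time: 26.75
tool_pos: [487.7, 252.8, 215.1]
tcp_rot: [-180.0, -0.1, -174.6]
ft_force: [1.3, -0.4, -0.4]
finger_gap: 85.3
grip_force: 0.0
```

```bash
python3 mv.py 489 253 220 -174.45
python3 - <<'E'
# compare handle top extents with the first wrist view (same height) numerically
from mv import *; import cv2
s,p,Q=pose();v=optics.snapshot("wrist");np.savez("w7.npz",px=v["pixels"],K=v["mtx"],T=v["T_tool_cam"],p=p,R=Q.as_matrix())
from wr import wray,wproj
for n in("w1","w7"):
    g=np.load(n+".npz")["px"].max(2)[150:210,235:275];m=(g<45).astype(np.uint8)
    k,_,st,ce=cv2.connectedComponentsWithStats(m);i=1+st[1:,4].argmax();x,y,w,h,a=st[i]
    print(n,x+235,y+150,w,h,a,"front-bottom mid ->", wray(n,(x+235+w/2-.5,y+150+h-.5),98), "z98 pred",wproj(n,[488.5,252.5,98]))
E
```

```text
t 26.75 p [487.7  252.79 215.13] rpy [-1.7997e+02 -1.1000e-01 -1.7459e+02] F [ 1.28 -0.44 -0.39] gap 85.3 
delta cm [-0.13   0.008 -0.487] rot [-0.03 -0.11 -0.14]
w1 244 159 21 37 705 front-bottom mid -> [499.65297566 255.71528556] z98 pred [251.69626561 183.86958649]
w7 243 160 21 38 727 front-bottom mid -> [498.86398643 255.45611767] z98 pred [250.84960723 186.49947607]
```

The spoon is seated at the same place, within 1 mm of where it started, with the collar contact felt at the original height. Handing in.

```bash
python3 -c "
from bench import job
print(job.hand_in())"
```

```text
the job is handed in; nothing more can be done
None
```

The job is handed in, but the interface gave no pass or fail result: I turned the star wheel in three strokes until it stopped, held it at about 14–15 N, and put the spoon back upright in its block. I kept clear of the box, tape roll and spanner but did not measure them afterwards.

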